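# Refit a sprung roller in the roller track

### The job

One roller is out of the short roller track on the bench. Put it back in the empty middle place: enter its sprung nose in the cup of one rail, push the roller against the spring until its other end comes down inside the opposite rail, then let the spring out under control so that both axle ends sit fully home in their cups and let go. The rails are not bolted on quite square, so feel for the cups with a light hand: keep the push on the track under about 3 kg in all, do not press the spring solid, and do not let the roller snap across.

Things in the scene. Friction and masses are not known exactly. Their poses are not given: they have to be found in the camera images.
- gap (a point): Middle of the track's empty place, at the axle height of 60 mm above the bench. x runs level across the track from near to far rail, y along the rails, z up. Rails: upright webs 4 mm thick, inner faces nominally at x = -70.5 (near) and +70.5 mm (far), tops 13.5 mm above this point, each with a cup at this height, nominally at y = 0. Fitted rollers lie at y = -76 and +76 mm, 36 mm thick
- track: The fixed roller track with both rails and cups (191 x 245 mm, 78 mm high); origin on the bench under point gap, same axes. Cups: black, blind, opening inward; bore 12 mm diameter, edge broken to 13.4 mm, bottom 6 mm behind the rail's face. Each rail is bolted through slots: it and its cup stand up to 5 mm aside in y and 1 mm in x, each its own way (height true); not measured, to be felt
- roller_center (a point): Centre, on the axis, of the loose roller: steel tube 36 mm diameter, 100 mm long, lying on the bench, about 0.33 kg. Its x axis is the roller's axis, towards the sprung end; it may have rolled about it. Sprung end: boss 18 mm diameter, 6 mm long, from which the sliding 10 mm nose comes. Fixed end: boss 20 mm diameter, 6 mm long, then a rigid 10 mm stub 18 mm long. 157 mm overall when free
- roller: The same loose roller with its nose; origin 18 mm off the axis, x axis as for point roller_center
- nose_tip (a point): Tip of the sprung nose, a 10 mm pin with its end tapered to 8.4 mm over 1.3 mm; 83 mm from the roller's centre when free. It goes in 16 mm, then is solid; the spring starts at 4 N and adds 0.7 N per mm. Fitted, it stays pushed in 2 to 6 mm; for the stub to come down inside the opposite rail it must be pushed in 8 to 12 mm plus some clearance
- stub_tip (a point): Tip of the rigid stub at the other end (same pin and taper), 74 mm from the roller's centre

How it is judged:
By the outcome, as a careful person would: the job done as asked, in the order asked, and still so for the second after the job is handed in, with the robot touching nothing.
It also fails if it takes over 67 s, if anything falls off the work surface, if the arm or the gripper's body presses on something with over 40 N, if the wrist force passes 120 N, or if a joint passes its speed limit or range.

### The arm

A 6-joint arm with a two-finger parallel gripper is mounted at the origin on a cart in front of the work surface, level with it; the furniture and walls round the work are solid. World frame = base frame: x ahead of the robot, y to its left, z up, the work surface at z = 0. Lengths are in m, angles in rad, forces in N, time in s.
With the tool pointing down it reaches from about 0.225 to 0.875 m from the base axis. Payload 3.4 kg.
Tool frame: the origin (TCP) lies midway between the tips of the shut fingers; the grasp point (between the pads) lies 19 mm behind it; z points along the fingers, y is the line along which they close (so a half turn about z gives the same grasp; the last joint's range is limited). The gripper opens to 85 mm and grips with 20 to 120 N. Pads are 22 mm wide; open, the fingers measure 114 mm over their backs; the gripper's body (76 mm by 85 mm) begins 54 mm behind the grasp point. The pads swing forward as they close: fully open they stand 13 mm farther back than shut.
Start: joints at [1, 0.276, 1.505, -0, 1.361, -0.121], TCP at [0.25, 0.518, 0.231] pointing down, gripper open.
Joint ranges: [-2.89, 2.89], [-0.75, 2.08], [0.22, 2.7], [-1.18, 4.32], [0.11, 2.71], [-2.7, 2.7]. Speed limits (rad/s): [2.57, 2.57, 3.14, 3.14, 3.14, 3.14].

### API

Orientations are given as [roll, pitch, yaw] about the fixed x, y, z axes, in that order (R = Rz(yaw) Ry(pitch) Rx(roll)).
In Python, from bench import manip gives the robot as it stands.
- The arm moves only by the tool apply_moves, never from a script. Its arguments are lists of equal length, an entry for each row: "xyz": the shift along the tool's x, y, z in cm, a list of three; "rotation": the turn, a rotation vector about the tool's x, y, z in degrees, a list of three; "claw": the opening, from 0 (shut) to 1 (fully open). In form: {"xyz": [[dx, dy, dz], ...], "rotation": [[rx, ry, rz], ...], "claw": [claw, ...]}. A call has 1 to 10 rows; each row is the pose to reach, as a shift and turn from the pose commanded when the call began, along the tool's axes at that moment; what a row does not reach only later rows make up. A row lasts 1/10 s, in which the tool goes at most 50 mm and 8.59 degrees, less where a joint would pass 70% of its speed; a pose out of reach is approached as far as the arm can. A call with a gripper value outside its range is refused whole. The fingers move at their own pace and stop on an object; the grip force is fixed at half the most. Time passes only in rows, so rows that repeat a pose let the fingers close. It gives the time, the measured TCP pose, the force, the opening and the grip force at its end, in the units of the state.
- manip.sense(): the state, without advancing time (a new reading comes with each control period).
- manip.get_image(name): name is "side" or "top"; returns a dict with "img" (400x640x3 uint8, blue, green, red), "fx", "fy", "cx", "cy" (pixels), "dist_coeffs" ([k1, k2, p1, p2, k3] as OpenCV has them; the pictures are not rectified), "rvec" (rotation vector, rad) and "tvec" (3), from world to camera coordinates, as OpenCV has them. Camera axes: x right, y down, z forward; pixel columns grow to the right and rows downward; lengths in m; the calibration is good to about 2 mm. A picture is of the moment at which its call begins. There is no depth.
- manip.close_job(): hands the job in; it is judged then, once.
Trained networks look in the newest picture that a camera, given by its name, has taken for a name from the list of things; names that differ only in an ending like _2 or _b are one class to them, and where a whole thing is asked for, a point or a joint stands for the part that bears it (a point fixed in the world has none). Each returns a list of dicts, best first, with "score" (0 to 1); they miss things now and then, are a little off and sometimes report something else, mostly with a low value. They report only what shows in the picture. A call takes as long as a camera call.
- manip.boxes_of(camera, target): "position" ([column, row] in pixels, amid what is visible of it).
- manip.outline_of(camera, target): "pixels" (400x640 bool, what is visible of it) and "position" ([column, row] in pixels, amid what is visible of it).
The state is a dict: "time_s": time; "joint_positions": joint angles; "joint_vel": joint speeds; "joint_efforts": joint torques, N m; "tcp_pos": TCP position; "eef_rot": TCP orientation; "force": force on the tool from outside, world axes, zero at the start; "torque": the same for the moment, N m; "opening": finger opening in m; "grip_force": force on a finger pad.
Only numpy, scipy, OpenCV 4.12 (cv2) and the standard library are available. Lean on these libraries where they do the work, as an engineer would, in place of code of your own. Each camera call takes 0.05 s, during which the arm holds its last target. There are 200 camera calls.

## Working session

There is one attempt and no reset: what is moved stays moved. The work goes in short steps, Python scripts to look and compute and a tool call to move; the robot and the scene stay as the last step left them, time stands still between calls to the robot, and variables do not carry over. Pictures are saved under pics/ and viewed, at most 10 in all, crops included, and the job is handed in when it is done.

Besides the shell and the picture viewer there is one more tool, called after "Emit:" by a JSON object that holds its "op" and its "data". apply_moves: Moves the arm, as the interface text tells. Its arguments: {"type":"object","properties":{"xyz":{"type":"array"},"rotation":{"type":"array"},"claw":{"type":"array"}},"required":["xyz","rotation","claw"]}

```bash
mkdir -p pics; cat > h.py <<'E'
from bench import manip
import cv2, numpy as np
from scipy.spatial.transform import Rotation as R
def cam(n):
    d=manip.get_image(n)
    K=np.array([[d["fx"],0,d["cx"]],[0,d["fy"],d["cy"]],[0,0,1.]])
    return d["img"],K,np.array(d["dist_coeffs"],float),np.array(d["rvec"],float).ravel(),np.array(d["tvec"],float).ravel()
def proj(c,P): return cv2.projectPoints(np.atleast_2d(np.array(P,float)),c[3],c[4],c[1],c[2])[0].reshape(-1,2)
def ray(c,uv,z):
    u=cv2.undistortPoints(np.array(uv,float).reshape(-1,1,2),c[1],c[2]).reshape(-1,2)
    M=cv2.Rodrigues(c[3])[0]; o=-M.T@c[4]
    d=np.c_[u,np.ones(len(u))]@M
    return o+d*((z-o[2])/d[:,2])[:,None]
E
python3 - <<'E'
from h import *
s=manip.sense(); print({k:np.round(v,3) for k,v in s.items()})
for n in("top","side"):
    c=cam(n); cv2.imwrite(f"pics/{n}0.png",c[0]); M=cv2.Rodrigues(c[3])[0]; print(n,"cam at",-M.T@c[4])
    for t in("gap","track","roller_center","roller","nose_tip","stub_tip"):
        print(t,[(np.round(b["position"]),round(b["score"],2)) for b in manip.boxes_of(n,t)[:3]])
E
```

```text
{'time_s': np.float64(0.0), 'joint_positions': array([ 1.   ,  0.277,  1.506,  0.   ,  1.361, -0.121]), 'joint_vel': array([-0.001,  0.   , -0.001,  0.001, -0.002,  0.001]), 'joint_efforts': array([-2.0000e-03, -4.1677e+01, -2.4581e+01, -0.0000e+00,  1.1000e-02,
       -0.0000e+00]), 'tcp_pos': array([0.25 , 0.517, 0.23 ]), 'eef_rot': array([-3.14 , -0.   ,  2.692]), 'force': array([-0.088, -0.9  , -0.108]), 'torque': array([-0.032,  0.031,  0.049]), 'grip_force': np.float64(0.0), 'opening': np.float64(0.085)}
top cam at [ 0.3857288  -0.02160943  0.90557246]
gap [(array([259., 175.]), 0.83)]
track [(array([262., 176.]), 0.91)]
roller_center [(array([388., 218.]), 0.63), (array([260., 175.]), 0.35)]
roller [(array([392., 220.]), 0.71)]
nose_tip [(array([391., 189.]), 0.5)]
stub_tip [(array([393., 220.]), 0.6)]
side cam at [ 0.04915383 -0.71014367  0.45539958]
gap [(array([300., 184.]), 0.91)]
track [(array([303., 185.]), 0.87)]
roller_center [(array([353., 274.]), 0.73)]
roller [(array([354., 275.]), 0.76)]
nose_tip [(array([352., 275.]), 0.42), (array([392., 263.]), 0.4)]
stub_tip []
```

View pics/top0.png

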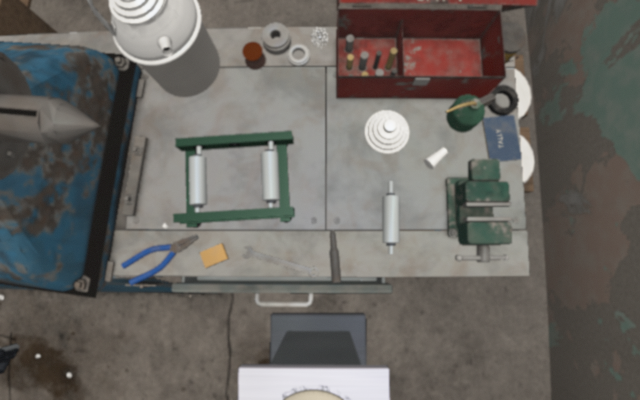

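View pics/side0.png

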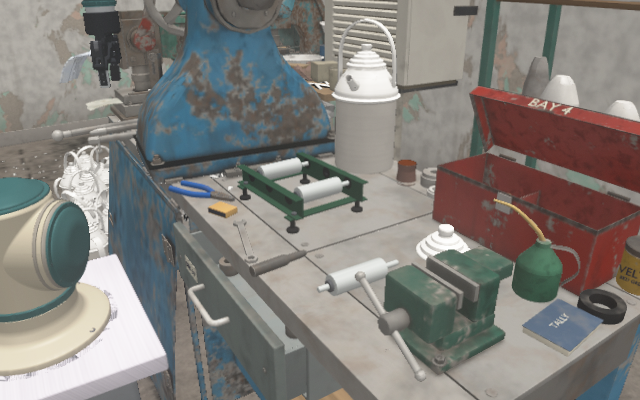

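```bash
python3 - <<'E'
from h import *
c=cam("top"); im=c[0]
a=cv2.resize(im[170:265,360:425],None,fx=6,fy=6,interpolation=cv2.INTER_CUBIC)
b=cv2.resize(im[125:230,168:300],None,fx=3,fy=3,interpolation=cv2.INTER_CUBIC)
o=np.zeros((570,800,3),np.uint8); o[:570,:390]=a; o[:315,400:796]=b
s=cam("side")
d=s[0][245:305,310:410]; d=cv2.resize(d,None,fx=3.9,fy=3.9,interpolation=cv2.INTER_CUBIC); o[330:330+d.shape[0],400:400+d.shape[1]]=d
cv2.imwrite("pics/c1.png",o)
# segmentation moments
r=manip.outline_of("top","roller")[0]["pixels"]
ys,xs=np.nonzero(r); p=np.c_[xs,ys].astype(float); P=ray(c,p,0.018)[:,:2]
m=P.mean(0);w,v=np.linalg.eigh(np.cov((P-m).T)); ax=v[:,1]; t=(P-m)@ax
print("roller",m,ax,t.min(),t.max(),np.degrees(np.arctan2(ax[1],ax[0])), (P-m)@v[:,0]@np.ones(len(P)), np.ptp((P-m)@v[:,0]))
r=manip.outline_of("top","track")[0]["pixels"].astype(np.uint8)
cnt=max(cv2.findContours(r,0,2)[0],key=cv2.contourArea).reshape(-1,2)
Q=ray(c,cnt,0.0735)[:,:2].astype(np.float32); print("track",cv2.minAreaRect(Q*1000))
print("gap", ray(c,manip.boxes_of("top","gap")[0]["position"],0.06), "rc",ray(c,manip.boxes_of("top","roller_center")[0]["position"],0.018))
E
```

```text
roller [ 0.46501057 -0.16560201] [-9.99999654e-01  8.31698010e-04] -0.08109291590238928 0.07368026909521397 179.95234720870536 1.332772867762566e-13 0.03662352425157159
track ((541.2891845703125, 162.49545288085938), (191.0154266357422, 245.6602783203125), 2.4958813190460205)
gap [[0.55313961 0.10903822 0.06      ]] rc [[ 0.46379531 -0.16468057  0.018     ]]
```

View pics/c1.png

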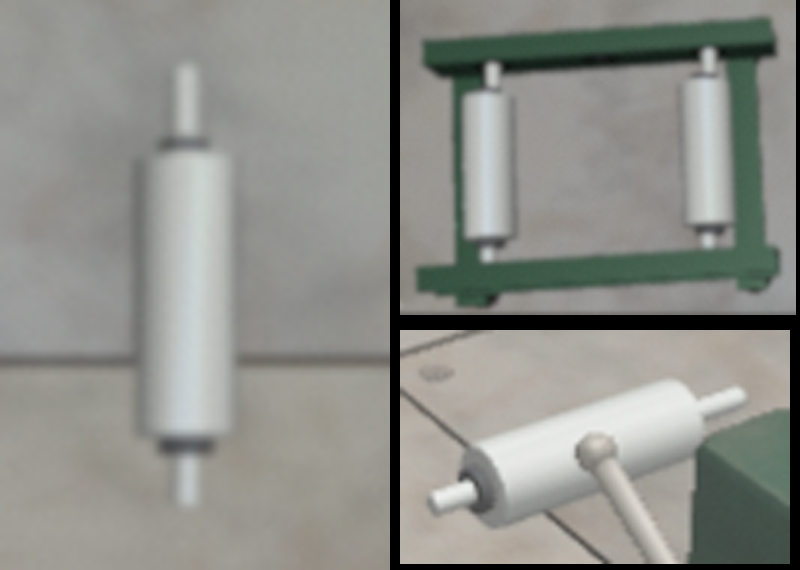

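```bash
python3 - <<'E'
from h import *
c=cam("top")
# rect image: columns = decreasing y (0.30..0.03), rows = decreasing x (0.66..0.42)
S=2.4
def rect(z,x1,x0,y1,y0):
    H=int((x1-x0)*1000*S);W=int((y1-y0)*1000*S)
    gy,gx=np.meshgrid(y1-np.arange(W)/S/1000,x1-np.arange(H)/S/1000)
    uv=proj(c,np.c_[gx.ravel(),gy.ravel(),np.full(gx.size,z)]).astype(np.float32).reshape(H,W,2)
    return cv2.remap(c[0],uv[...,0],uv[...,1],cv2.INTER_CUBIC)
o=rect(0.06,0.66,0.42,0.31,0.01)
for k in range(0,301,20): cv2.line(o,(int(k*S),0),(int(k*S),6),(0,0,255),1)
for k in range(0,241,20): cv2.line(o,(0,int(k*S)),(6,int(k*S)),(0,0,255),1)
cv2.imwrite("pics/r1.png",o)
# white tubes at z=.06
g=rect(0.06,0.66,0.42,0.31,0.01); hsv=cv2.cvtColor(g,cv2.COLOR_BGR2HSV)
m=((hsv[...,2]>165)&(hsv[...,1]<40)).astype(np.uint8)
n,l,st,ce=cv2.connectedComponentsWithStats(m)
for i in range(1,n):
    if st[i,4]>1500:
        ys,xs=np.nonzero(l==i); P=np.c_[0.66-ys/S/1e3,0.31-xs/S/1e3]; w,v=np.linalg.eigh(np.cov((P-P.mean(0)).T)); t=(P-P.mean(0))@v[:,1]; u=(P-P.mean(0))@v[:,0]
        print(st[i],P.mean(0),v[:,1],np.ptp(t),np.ptp(u))
E
```

```text
[  493   136    73   243 14634] [0.5525152  0.08958402] [-0.99872441 -0.05049315] 0.10104133207681083 0.025963742215415628
[  123   159    74   242 14796] [0.5431417  0.24354203] [-0.99877024 -0.04957839] 0.10074764638554659 0.026450605552230905
```

View pics/r1.png

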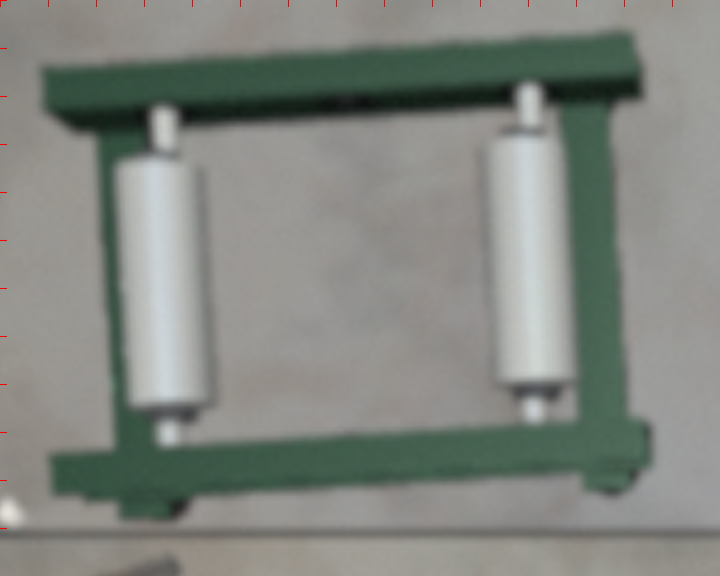

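```bash
cat >> h.py <<'E'
import json,os
def load():
    d=json.load(open("cmd.json")); return np.array(d["p"]),R.from_matrix(d["R"])
def save(p,r): json.dump(dict(p=list(map(float,p)),R=r.as_matrix().tolist()),open("cmd.json","w"))
def to(targets,store=True):
    "targets: list of (xyz, R); prints rows from commanded pose; stores last (rounded)"
    p,r=load()
    for q,s in targets:
        d=np.round(r.inv().apply(np.array(q)-p)*100,2); w=np.round(np.degrees((r.inv()*s).as_rotvec()),1)
        print(list(d),list(w))
    if store: save(p+r.apply(d/100),r*R.from_rotvec(np.radians(w)))
def ori(yaw,tilt=0):  # yaw of roller axis, tilt>0 raises stub (near) end, deg
    return R.from_euler("z",yaw,degrees=True)*R.from_euler("y",tilt,degrees=True)*R.from_euler("xyz",[180,0,180],degrees=True)
def st():
    s=manip.sense(); print(round(s["time_s"],2),np.round(s["tcp_pos"]*1000,1),np.round(s["eef_rot"],3),np.round(s["force"],1),np.round(s["torque"],2),round(float(s["opening"])*1000,1),round(float(s["grip_force"]),1))
E
python3 - <<'E'
from h import *
save([.25,.518,.231],R.from_euler("xyz",[-np.pi,0,2.692]))
o=ori(0)
to([([.464,-.1655,.231],o),([.464,-.1655,.06],o)])
E
```

```text
[np.float64(-48.98), np.float64(-52.26), np.float64(0.0)] [np.float64(-0.0), np.float64(0.0), np.float64(-25.8)]
[np.float64(-48.98), np.float64(-52.26), np.float64(17.1)] [np.float64(-0.0), np.float64(0.0), np.float64(-25.8)]
```

Emit:
{"op": "apply_moves", "data": {"xyz": [[-48.98,-52.26,0],[-48.98,-52.26,0],[-48.98,-52.26,0],[-48.98,-52.26,0],[-48.98,-52.26,0],[-48.98,-52.26,0],[-48.98,-52.26,0],[-48.98,-52.26,0],[-48.98,-52.26,0],[-48.98,-52.26,0]], "rotation": [[0,0,-25.8],[0,0,-25.8],[0,0,-25.8],[0,0,-25.8],[0,0,-25.8],[0,0,-25.8],[0,0,-25.8],[0,0,-25.8],[0,0,-25.8],[0,0,-25.8]], "claw": [1,1,1,1,1,1,1,1,1,1]}}

```text
time_s: 2.05
tcp_pos: [0.3977, 0.045, 0.2318]
eef_rot: [3.141, 0.002, -3.141]
force: [1.1, 0.5, 0.5]
opening: 0.0853
grip_force: 0.0
```

```bash
python3 - <<'E'
from h import *
o=ori(0); save([.3994,.041,.231],o)
to([([.464,-.1655,.231],o),([.464,-.1655,.045],o)])
E
```

```text
[np.float64(-6.46), np.float64(-20.65), np.float64(-0.0)] [np.float64(0.0), np.float64(0.0), np.float64(0.0)]
[np.float64(-6.46), np.float64(-20.65), np.float64(18.6)] [np.float64(0.0), np.float64(0.0), np.float64(0.0)]
```

Emit:
{"op": "apply_moves", "data": {"xyz": [[-6.46,-20.65,0],[-6.46,-20.65,0],[-6.46,-20.65,0],[-6.46,-20.65,0],[-6.46,-20.65,0],[-6.46,-20.65,18.6],[-6.46,-20.65,18.6],[-6.46,-20.65,18.6],[-6.46,-20.65,18.6],[-6.46,-20.65,18.6]], "rotation": [[0,0,0],[0,0,0],[0,0,0],[0,0,0],[0,0,0],[0,0,0],[0,0,0],[0,0,0],[0,0,0],[0,0,0]], "claw": [1,1,1,1,1,1,1,1,1,1]}}

```text
time_s: 3.05
tcp_pos: [0.4582, -0.157, 0.0413]
eef_rot: [3.136, -0.01, -3.141]
force: [-0.9, 0.6, 0.2]
opening: 0.0854
grip_force: 0.0
```

Emit:
{"op": "apply_moves", "data": {"xyz": [[0,0,0],[0,0,0]], "rotation": [[0,0,0],[0,0,0]], "claw": [1,1]}}

```text
time_s: 3.25
tcp_pos: [0.4641, -0.1601, 0.0474]
eef_rot: [-3.14, 0.004, -3.141]
force: [0.5, 0.5, 0.6]
opening: 0.0856
grip_force: 0.0
```

Emit:
{"op": "apply_moves", "data": {"xyz": [[0,-0.5,2],[0,-0.5,4.2],[0,-0.5,4.2],[0,-0.5,4.2],[0,-0.5,4.2]], "rotation": [[0,0,0],[0,0,0],[0,0,0],[0,0,0],[0,0,0]], "claw": [1,1,1,1,1]}}

```text
time_s: 3.75
tcp_pos: [0.4636, -0.1651, 0.0051]
eef_rot: [-3.14, 0.003, -3.141]
force: [0.1, 0.1, 0.1]
opening: 0.0855
grip_force: 0.0
```

Emit:
{"op": "apply_moves", "data": {"xyz": [[0,0,0.1],[0,0,0.1],[0,0,0.1],[0,0,0.1],[0,0,0.1],[0,0,0.1],[0,0,0.1],[0,0,0.1]], "rotation": [[0,0,0],[0,0,0],[0,0,0],[0,0,0],[0,0,0],[0,0,0],[0,0,0],[0,0,0]], "claw": [0,0,0,0,0,0,0,0]}}

```text
time_s: 4.55
tcp_pos: [0.4624, -0.1646, 0.0029]
eef_rot: [-3.141, 0.001, -3.141]
force: [-0.5, -0.2, 4.9]
opening: 0.0342
grip_force: 59.1
```

```bash
python3 - <<'E'
from h import *
st()
E
```

```text
4.55 [ 462.4 -164.6    2.9] [-3.141e+00  1.000e-03 -3.141e+00] [-0.5 -0.2  4.9] [0.04 0.11 0.05] 34.2 59.1
```

```bash
cat >> h.py <<'E'
CT=np.array([-.0016,0,-.0151])   # roller centre in tool frame
G=np.array([.547,.1655,.060]); YT=3.2
TF=R.from_euler("z",YT,degrees=True)
def tcp(tipT,yaw,tilt,L=.083):
    "tip in track frame (mm), yaw rel. track"
    o=ori(YT+yaw,tilt); tip=G+TF.apply(np.array(tipT)/1000)
    c=tip-o.apply([-L,0,0]); return c-o.apply(CT),o
def tip(L=.083):
    s=manip.sense(); o=R.from_euler("xyz",s["eef_rot"]); p=np.array(s["tcp_pos"])+o.apply(CT+[-L,0,0])
    return TF.inv().apply(p-G)*1000
E
python3 - <<'E'
from h import *
save([.4626,-.1646,.004],ori(0))
t=tcp([66,-3,100],0,12)
to([([.4626,-.1646,.13],ori(0)),t])
E
```

```text
[np.float64(0.0), np.float64(0.0), np.float64(-12.6)] [np.float64(0.0), np.float64(0.0), np.float64(0.0)]
[np.float64(-6.47), np.float64(32.6), np.float64(-15.88)] [np.float64(0.3), np.float64(12.0), np.float64(-3.2)]
```

Emit:
{"op": "apply_moves", "data": {"xyz": [[0,0,-3],[0,0,-7],[0,0,-12],[-6.47,32.6,-15.88],[-6.47,32.6,-15.88],[-6.47,32.6,-15.88],[-6.47,32.6,-15.88],[-6.47,32.6,-15.88],[-6.47,32.6,-15.88],[-6.47,32.6,-15.88]], "rotation": [[0,0,0],[0,0,0],[0,0,0],[0.3,12,-3.2],[0.3,12,-3.2],[0.3,12,-3.2],[0.3,12,-3.2],[0.3,12,-3.2],[0.3,12,-3.2],[0.3,12,-3.2]], "claw": [0,0,0,0,0,0,0,0,0,0]}}

```text
time_s: 5.55
tcp_pos: [0.5268, 0.1649, 0.1608]
eef_rot: [3.14, -0.21, -3.083]
force: [0.2, 0.1, -2.9]
opening: 0.0345
grip_force: 61.0
```

Emit:
{"op": "apply_moves", "data": {"xyz": [[0,0,0],[0,0,0],[0,0,0]], "rotation": [[0,0,0],[0,0,0],[0,0,0]], "claw": [0,0,0]}}

```text
time_s: 5.85
tcp_pos: [0.5261, 0.1606, 0.1605]
eef_rot: [-3.141, -0.211, -3.086]
force: [1.2, 0.2, -2.5]
opening: 0.0345
grip_force: 61.0
```

```bash
python3 - <<'E'
from h import *
st(); print(tip(),load()[0],tcp([66,-3,100],0,12)[0])
t=cam("top"); s=cam("side")
o=np.zeros((600,800,3),np.uint8)
T=G+TF.apply(tip()/1000); u=TF.apply([np.cos(np.radians(12)),0,-np.sin(np.radians(12))]); pts=[T,T-u*.157]
for k,(c,y) in enumerate(((t,0),(s,300))):
    q=proj(c,pts); print(q); m=q.mean(0).astype(int); x0,y0=m[0]-100,max(m[1]-37,0)
    im=cv2.resize(c[0][y0:y0+75,x0:x0+200],None,fx=4,fy=4,interpolation=cv2.INTER_CUBIC)
    for p in q: cv2.circle(im,tuple(((p-[x0,y0]+.5)*4).astype(int)),3,(0,0,255),1)
    o[y:y+im.shape[0]]=im
cv2.imwrite("pics/h1.png",o)
E
```

```text
5.85 [526.1 160.6 160.5] [-3.141 -0.211 -3.086] [ 1.2  0.2 -2.5] [-0.   -0.18 -0.04] 34.5 61.0
[64.73434991 -3.72739232 97.55739978] [0.5273 0.1614 0.1628] [0.52730773 0.16139435 0.1628193 ]
[[223.56790676 133.14281766]
 [221.06948448 213.07969021]]
[[324.16374386 130.52081907]
 [261.15319692 127.25626411]]
```

View pics/h1.png

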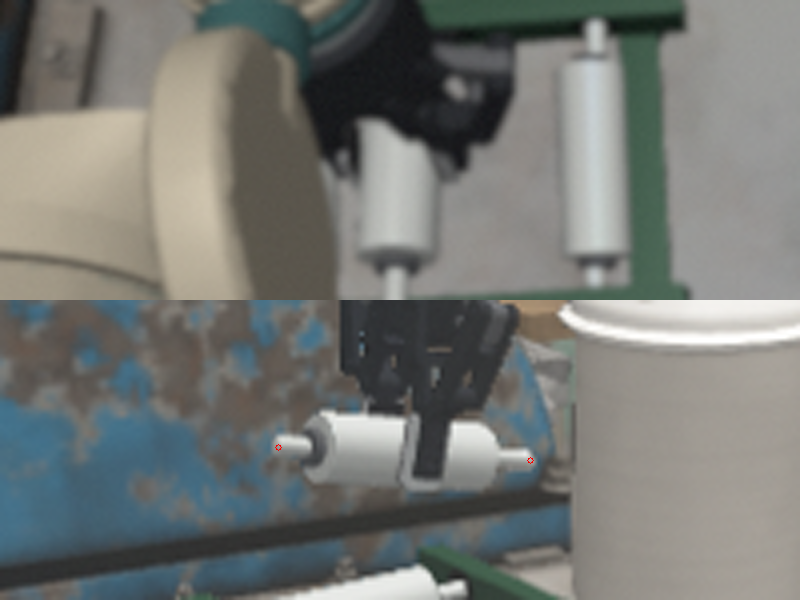

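```bash
cat >> h.py <<'E'
def rel(*ts):
    "deltas from measured pose to (tip,yaw,tilt) targets"
    s=manip.sense(); p=np.array(s["tcp_pos"]); r=R.from_euler("xyz",s["eef_rot"])
    st(); print("tip",np.round(tip(),1))
    for t in ts:
        q,o=tcp(*t); print(t,np.round(r.inv().apply(q-p)*100,2).tolist(),np.round(np.degrees((r.inv()*o).as_rotvec()),1).tolist())
E
python3 - <<'E'
from h import *
rel(([66,-3,30],0,12),([66,-3,-.5],0,12))
E
```

```text
5.95 [526.3 160.2 160.8] [ 3.141 -0.211 -3.087] [ 0.5  0.2 -2.9] [-0.01 -0.2   0.02] 34.3 61.0
tip [64.9 -4.2 97.9]
([66, -3, 30], 0, 12) [-1.52, 0.11, 6.62] [0.0, -0.1, -0.0]
([66, -3, -0.5], 0, 12) [-2.16, 0.11, 9.61] [0.0, -0.1, -0.0]
```

Emit:
{"op": "apply_moves", "data": {"xyz": [[-0.5,0.11,2.2],[-1.0,0.11,4.4],[-1.52,0.11,6.62],[-1.52,0.11,6.62],[-1.8,0.11,7.9],[-2.0,0.11,8.9],[-2.16,0.11,9.61],[-2.16,0.11,9.61],[-2.16,0.11,9.61],[-2.16,0.11,9.61]], "rotation": [[0,0,0],[0,0,0],[0,0,0],[0,0,0],[0,0,0],[0,0,0],[0,0,0],[0,0,0],[0,0,0],[0,0,0]], "claw": [0,0,0,0,0,0,0,0,0,0]}}

```text
time_s: 6.95
tcp_pos: [0.5283, 0.1629, 0.0632]
eef_rot: [3.141, -0.208, -3.085]
force: [-0.6, 0.4, -3.1]
opening: 0.0339
grip_force: 61.0
```

```bash
python3 - <<'E'
from h import *
rel(([66,-3,-.5],0,12),([70,-3,-.5],0,12),([76,-3,-.5],0,12))
t=cam("top"); s=cam("side")
o=np.zeros((600,800,3),np.uint8)
T=G+TF.apply(tip()/1000); u=TF.apply([np.cos(np.radians(12)),0,-np.sin(np.radians(12))]); pts=[T,T-u*.157]
for k,(c,y) in enumerate(((t,0),(s,300))):
    q=proj(c,pts); m=q.mean(0).astype(int); x0,y0=m[0]-100,max(m[1]-37,0)
    im=cv2.resize(c[0][y0:y0+75,x0:x0+200],None,fx=4,fy=4,interpolation=cv2.INTER_CUBIC)
    for p in q: cv2.circle(im,tuple(((p-[x0,y0]+.5)*4).astype(int)),3,(0,0,255),1)
    o[y:y+im.shape[0]]=im
cv2.imwrite("pics/h2.png",o)
E
```

```text
6.95 [528.3 162.9  63.2] [ 3.141 -0.208 -3.085] [-0.6  0.4 -3.1] [ 0.04 -0.2  -0.05] 33.9 61.0
tip [67.  -1.5  0.4]
([66, -3, -0.5], 0, 12) [0.08, -0.15, 0.1] [0.0, 0.1, 0.1]
([70, -3, -0.5], 0, 12) [-0.31, -0.15, 0.02] [0.0, 0.1, 0.1]
([76, -3, -0.5], 0, 12) [-0.89, -0.15, -0.1] [0.0, 0.1, 0.1]
```

View pics/h2.png

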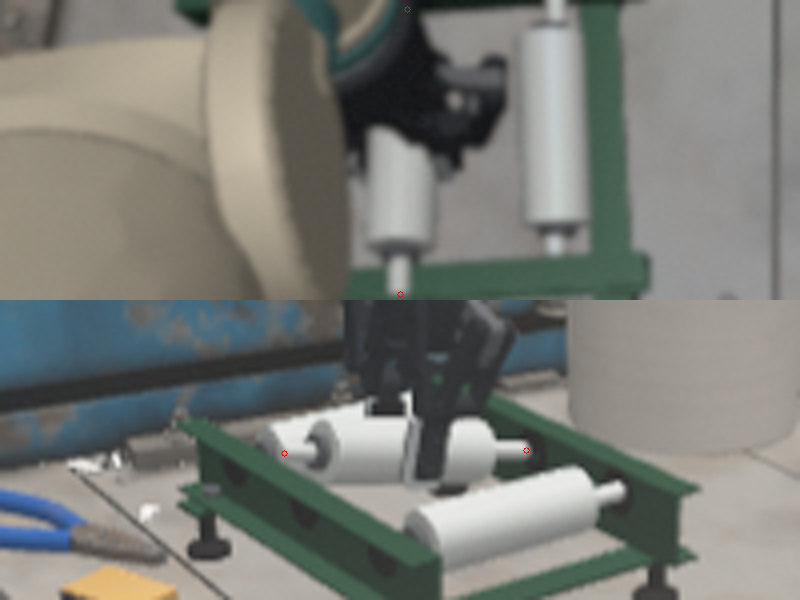

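Emit:
{"op": "apply_moves", "data": {"xyz": [[0.08,-0.15,0.1],[-0.11,-0.15,0.06],[-0.31,-0.15,0.02],[-0.5,-0.15,-0.02],[-0.5,-0.15,-0.02]], "rotation": [[0,0.1,0.1],[0,0.1,0.1],[0,0.1,0.1],[0,0.1,0.1],[0,0.1,0.1]], "claw": [0,0,0,0,0]}}

```text
time_s: 7.55
tcp_pos: [0.5334, 0.1616, 0.0618]
eef_rot: [3.141, -0.211, -3.087]
force: [-0.1, 0.0, -3.6]
opening: 0.0342
grip_force: 61.0
```

```bash
python3 - <<'E'
from h import *
rel(([72,-3,-.5],0,12),([76,-3,-.5],0,12))
E
```

```text
7.55 [533.4 161.6  61.8] [ 3.141 -0.211 -3.087] [-0.1  0.  -3.6] [ 0.01 -0.16  0.02] 34.2 61.0
tip [72.1 -3.2 -1.1]
([72, -3, -0.5], 0, 12) [0.02, 0.01, -0.05] [0.0, -0.1, -0.1]
([76, -3, -0.5], 0, 12) [-0.37, 0.02, -0.13] [0.0, -0.1, -0.1]
```

Nothing touched yet at x≈72; advancing.

Emit:
{"op": "apply_moves", "data": {"xyz": [[-0.15,0.02,-0.08],[-0.3,0.02,-0.12],[-0.3,0.02,-0.12]], "rotation": [[0,0,0],[0,0,0],[0,0,0]], "claw": [0,0,0]}}

```text
time_s: 7.85
tcp_pos: [0.5364, 0.162, 0.0624]
eef_rot: [3.141, -0.211, -3.087]
force: [0.3, 0.7, -2.7]
opening: 0.0341
grip_force: 61.0
```

Emit:
{"op": "apply_moves", "data": {"xyz": [[-0.15,0,0],[-0.2,0,0],[-0.2,0,0]], "rotation": [[0,0,0],[0,0,0],[0,0,0]], "claw": [0,0,0]}}

```text
time_s: 8.15
tcp_pos: [0.5377, 0.162, 0.0619]
eef_rot: [3.141, -0.212, -3.087]
force: [-0.6, 0.0, -3.2]
opening: 0.0343
grip_force: 61.0
```

```bash
python3 - <<'E'
from h import *
rel(([76,-3,-.5],0,12),([78,-3,-.5],0,12))
E
```

```text
8.15 [537.7 162.   61.9] [ 3.141 -0.212 -3.087] [-0.6  0.  -3.2] [ 0.06 -0.06 -0.05] 34.3 61.0
tip [76.4 -3.1 -1.2]
([76, -3, -0.5], 0, 12) [0.05, -0.0, -0.04] [0.0, -0.1, -0.1]
([78, -3, -0.5], 0, 12) [-0.15, -0.0, -0.08] [0.0, -0.1, -0.1]
```

Emit:
{"op": "apply_moves", "data": {"xyz": [[-0.1,0,-0.05],[-0.2,0,-0.06],[-0.2,0,-0.06]], "rotation": [[0,0,0],[0,0,0],[0,0,0]], "claw": [0,0,0]}}

```text
time_s: 8.45
tcp_pos: [0.5386, 0.1621, 0.0619]
eef_rot: [3.141, -0.214, -3.087]
force: [-4.8, 0.8, -0.5]
opening: 0.0349
grip_force: 61.0
```

Emit:
{"op": "apply_moves", "data": {"xyz": [[-0.1,0,0],[-0.2,0,0],[-0.2,0,0]], "rotation": [[0,0,0],[0,0,0],[0,0,0]], "claw": [0,0,0]}}

```text
time_s: 8.75
tcp_pos: [0.5406, 0.1621, 0.0615]
eef_rot: [3.141, -0.214, -3.087]
force: [-5.0, -0.1, -1.3]
opening: 0.0342
grip_force: 61.0
```

```bash
python3 - <<'E'
from h import *
rel(([78,-3,-.5],0,12))
E
```

```text
8.75 [540.6 162.1  61.5] [ 3.141 -0.214 -3.087] [-5.  -0.1 -1.3] [-0.02  0.73  0.03] 34.2 61.0
tip [79.3 -3.1 -1.8]
([78, -3, -0.5], 0, 12) [0.14, -0.0, -0.05] [0.0, -0.3, -0.1]
```

Emit:
{"op": "apply_moves", "data": {"xyz": [[0,0.1,-0.05],[0,0.2,-0.05],[0,0.2,-0.05]], "rotation": [[0,0,0],[0,0,0],[0,0,0]], "claw": [0,0,0]}}

```text
time_s: 9.05
tcp_pos: [0.5403, 0.1633, 0.0618]
eef_rot: [-3.14, -0.215, -3.087]
force: [-5.8, -2.3, -2.0]
opening: 0.0344
grip_force: 61.1
```

Emit:
{"op": "apply_moves", "data": {"xyz": [[0,-0.1,0],[0,-0.2,0],[0,-0.3,0],[0,-0.4,0],[0,-0.4,0]], "rotation": [[0,0,0],[0,0,0],[0,0,0],[0,0,0],[0,0,0]], "claw": [0,0,0,0,0]}}

```text
time_s: 9.55
tcp_pos: [0.5405, 0.1609, 0.0618]
eef_rot: [3.14, -0.215, -3.086]
force: [-5.7, 1.8, -3.6]
opening: 0.0344
grip_force: 60.8
```

```bash
python3 - <<'E'
from h import *
rel(([79,-3,-.5],0,12))
E
```

```text
9.55 [540.5 160.9  61.8] [ 3.14  -0.215 -3.086] [-5.7  1.8 -3.6] [0.37 0.81 0.09] 34.4 60.8
tip [79.1 -4.3 -1.4]
([79, -3, -0.5], 0, 12) [0.02, 0.12, -0.04] [0.1, -0.3, -0.0]
```

Emit:
{"op": "apply_moves", "data": {"xyz": [[0,-0.1,0],[0,-0.2,0],[0,-0.2,0]], "rotation": [[0,0,0],[0,0,0],[0,0,0]], "claw": [0,0,0]}}

```text
time_s: 9.85
tcp_pos: [0.5405, 0.1603, 0.0619]
eef_rot: [3.137, -0.215, -3.086]
force: [-5.8, 5.5, -2.1]
opening: 0.0342
grip_force: 60.7
```

```bash
python3 - <<'E'
from h import *
rel(([79,-3,-.5],0,12))
s=cam("side")
q=proj(s,[G+TF.apply(tip()/1000)]); m=q[0].astype(int); x0,y0=m[0]-70,m[1]-37
im=cv2.resize(s[0][y0:y0+75,x0:x0+100],None,fx=8,fy=8,interpolation=cv2.INTER_CUBIC)
cv2.imwrite("pics/h3.png",im)
E
```

```text
9.85 [540.5 160.3  61.9] [ 3.137 -0.215 -3.086] [-5.8  5.5 -2.1] [0.95 0.83 0.2 ] 34.2 60.7
tip [79.1 -4.9 -1.4]
([79, -3, -0.5], 0, 12) [0.02, 0.18, -0.04] [0.2, -0.3, -0.0]
```

View pics/h3.png

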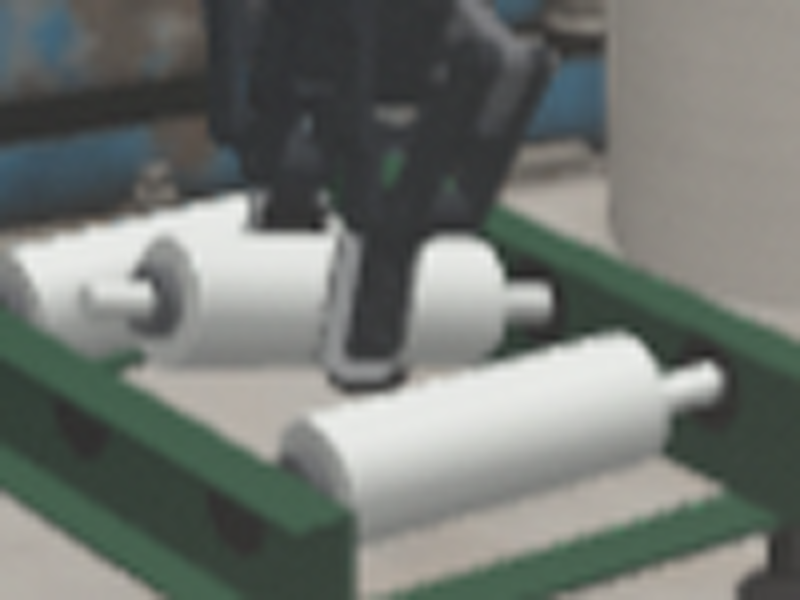

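```bash
python3 - <<'E'
from h import *
s=cam("side")
q=proj(s,[G+TF.apply(tip()/1000)]); m=q[0].astype(int); x0,y0=m[0]-70,m[1]-37
# detect dark blobs on near rail outer face (world plane x_track=-78, sample)
gy,gz=np.meshgrid(np.arange(-110,111,.5),np.arange(-15,12,.5))
P=G+TF.apply(np.c_[np.full(gy.size,-74.5),gy.ravel(),gz.ravel()]/1000)
uv=proj(s,P).astype(np.float32).reshape(*gy.shape,2)
im=cv2.remap(s[0],uv[...,0],uv[...,1],cv2.INTER_LINEAR)
g=im[...,1].astype(float); prof=g[18:38].mean(0)
for y0_ in range(-110,111,4): print(y0_,int(prof[(y0_+110)*2]),end="; ")
for c0 in(-76,0,76):
    k=np.abs(gy[0]-c0)<16; w=np.clip(prof[k].max()-6-prof[k],0,None); print("\n",c0,(w*gy[0][k]).sum()/w.sum())
    W=np.clip(g[:,k].max(1,keepdims=True)-8-g[:,k],0,None); print(" z",(W*gz[:,k]).sum()/W.sum())
cv2.imwrite("pics/n.png",cv2.resize(im,None,fx=1.8,fy=1.8*3))
p,o=load()
rel(([79.5,-3.1,-.5],0,12),([77.3,-3.1,-.4],0,12,.076),([77.3,-3.1,-.4],0,12,.0695))
E
```

```text
-110 68; -106 67; -102 70; -98 72; -94 71; -90 70; -86 64; -82 62; -78 62; -74 61; -70 61; -66 61; -62 64; -58 70; -54 71; -50 71; -46 71; -42 71; -38 71; -34 71; -30 71; -26 71; -22 71; -18 71; -14 69; -10 64; -6 61; -2 62; 2 62; 6 61; 10 61; 14 62; 18 68; 22 70; 26 71; 30 71; 34 71; 38 70; 42 70; 46 71; 50 71; 54 71; 58 70; 62 70; 66 65; 70 62; 74 62; 78 61; 82 61; 86 62; 90 62; 94 67; 98 70; 102 70; 106 70; 110 70; 
 -76 -73.17719832508563
 z -6.158139534883721

 0 3.0437591776798825
 z -6.1359655125222385

 76 79.26116771159874
 z -6.854030080987274
9.95 [540.5 160.3  61.9] [ 3.137 -0.215 -3.086] [-5.8  4.7 -3. ] [0.89 0.8  0.18] 34.3 60.7
tip [79.1 -4.9 -1.4]
([79.5, -3.1, -0.5], 0, 12) [-0.03, 0.17, -0.05] [0.2, -0.3, 0.0]
([77.3, -3.1, -0.4], 0, 12, 0.076) [-0.51, 0.17, -0.02] [0.2, -0.3, 0.0]
([77.3, -3.1, -0.4], 0, 12, 0.0695) [-1.16, 0.17, -0.02] [0.2, -0.3, 0.0]
```

View pics/n.png

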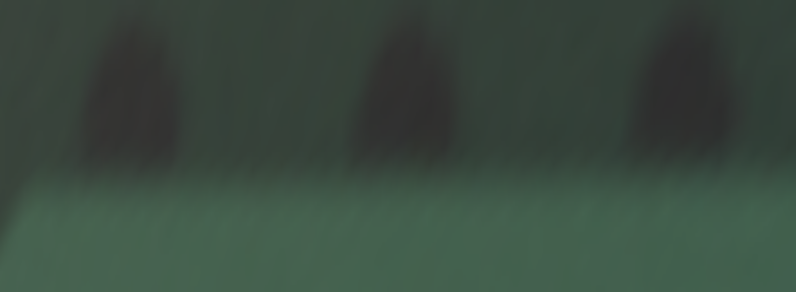

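Emit:
{"op": "apply_moves", "data": {"xyz": [[-0.05,0.17,-0.05],[-0.15,0.17,-0.04],[-0.3,0.17,-0.03],[-0.5,0.17,-0.02],[-0.7,0.17,-0.02],[-0.85,0.17,-0.02],[-0.95,0.17,-0.02],[-0.95,0.17,-0.02]], "rotation": [[0,0,0],[0,0,-0.3],[0,0,0.3],[0,0,0.3],[0,0,0.3],[0,0,0.3],[0,0,0.3],[0,0,0.3]], "claw": [0,0,0,0,0,0,0,0]}}

```text
time_s: 10.75
tcp_pos: [0.5472, 0.1614, 0.06]
eef_rot: [3.141, -0.22, -3.092]
force: [-10.7, 1.3, 0.8]
opening: 0.034
grip_force: 60.8
```

```bash
python3 - <<'E'
from h import *
rel(([77.3,-3.1,-.4],-.35,12,.0695),([77.3,-3.1,-.4],-.35,10,.0695),([77.3,-3.1,-.3],-.35,7,.0695))
E
```

```text
10.75 [547.2 161.4  60. ] [ 3.141 -0.22  -3.092] [-10.7   1.3   0.8] [0.37 1.46 0.06] 34.0 60.8
tip [85.8 -4.6 -3.7]
([77.3, -3.1, -0.4], -0.35, 12, 0.0695) [-0.46, 0.15, -0.06] [0.1, -0.6, 0.0]
([77.3, -3.1, -0.4], -0.35, 10, 0.0695) [-0.52, 0.15, 0.19] [0.1, -2.6, 0.0]
([77.3, -3.1, -0.3], -0.35, 7, 0.0695) [-0.63, 0.15, 0.54] [0.1, -5.6, 0.0]
```

Emit:
{"op": "apply_moves", "data": {"xyz": [[-0.15,0.1,0.0],[-0.3,0.15,0.0],[-0.4,0.15,0.05],[-0.5,0.15,0.1],[-0.6,0.15,0.15],[-0.6,0.15,0.15]], "rotation": [[0,-0.5,0],[0,-1,0],[0,-1.5,0],[0,-2,0],[0,-2.6,0],[0,-2.6,0]], "claw": [0,0,0,0,0,0]}}

```text
time_s: 11.35
tcp_pos: [0.5503, 0.1619, 0.0567]
eef_rot: [-3.14, -0.18, -3.092]
force: [-12.9, 0.1, -1.0]
opening: 0.0343
grip_force: 61.0
```

```bash
python3 - <<'E'
from h import *
rel(([77.0,-3.1,-.4],-.35,10,.0695),([77.0,-3.1,-.3],-.35,7,.0695),([77.0,-3.1,-.2],-.35,4,.0695))
E
```

```text
11.35 [550.3 161.9  56.7] [-3.14  -0.18  -3.092] [-12.9   0.1  -1. ] [ 0.01  1.81 -0.02] 34.3 61.0
tip [89.  -4.3 -3.6]
([77.0, -3.1, -0.4], -0.35, 10, 0.0695) [-0.12, 0.11, -0.06] [-0.1, -0.3, -0.0]
([77.0, -3.1, -0.3], -0.35, 7, 0.0695) [-0.2, 0.11, 0.3] [-0.1, -3.3, 0.0]
([77.0, -3.1, -0.2], -0.35, 4, 0.0695) [-0.31, 0.11, 0.66] [-0.1, -6.3, 0.0]
```

Emit:
{"op": "apply_moves", "data": {"xyz": [[-0.13,0.11,0.0],[-0.17,0.11,0.1],[-0.2,0.11,0.2],[-0.24,0.11,0.3],[-0.24,0.11,0.3]], "rotation": [[0,-0.5,0],[0,-1.3,0],[0,-2.2,0],[0,-3.3,0],[0,-3.3,0]], "claw": [0,0,0,0,0]}}

```text
time_s: 11.85
tcp_pos: [0.551, 0.1622, 0.0528]
eef_rot: [-3.139, -0.124, -3.092]
force: [-12.3, -2.0, -2.3]
opening: 0.0343
grip_force: 61.0
```

```bash
python3 - <<'E'
from h import *
rel(([77.0,-3.1,-.3],-.35,7,.0695),([77.0,-3.1,-.2],-.35,4,.0695),([77.0,-3.1,-.0],-.35,0,.0695))
E
```

```text
11.85 [551.  162.2  52.8] [-3.139 -0.124 -3.092] [-12.3  -2.   -2.3] [-0.3   1.9  -0.13] 34.3 61.0
tip [89.6 -4.  -2.7]
([77.0, -3.1, -0.3], -0.35, 7, 0.0695) [-0.07, 0.09, -0.07] [-0.2, -0.1, -0.0]
([77.0, -3.1, -0.2], -0.35, 4, 0.0695) [-0.16, 0.09, 0.29] [-0.2, -3.1, -0.0]
([77.0, -3.1, -0.0], -0.35, 0, 0.0695) [-0.31, 0.09, 0.75] [-0.2, -7.1, -0.0]
```

Emit:
{"op": "apply_moves", "data": {"xyz": [[-0.12,-0.05,0.0],[-0.14,-0.05,0.1],[-0.17,-0.05,0.2],[-0.2,-0.05,0.27],[-0.2,-0.05,0.27]], "rotation": [[0,-0.2,0],[0,-1.2,0],[0,-2.2,0],[0,-3.1,0],[0,-3.1,0]], "claw": [0,0,0,0,0]}}

```text
time_s: 12.35
tcp_pos: [0.552, 0.1621, 0.0493]
eef_rot: [-3.139, -0.071, -3.092]
force: [-12.5, -0.9, -3.1]
opening: 0.0345
grip_force: 60.9
```

```bash
python3 - <<'E'
from h import *
rel(([77.0,-3.5,-.2],-.35,4,.0695),([77.0,-3.5,-.0],-.35,0,.0695))
E
```

```text
12.35 [552.  162.1  49.3] [-3.139 -0.071 -3.092] [-12.5  -0.9  -3.1] [-0.24  2.09 -0.04] 34.5 60.9
tip [90.2 -4.1 -1.7]
([77.0, -3.5, -0.2], -0.35, 4, 0.0695) [-0.02, 0.06, -0.04] [-0.1, -0.1, -0.0]
([77.0, -3.5, -0.0], -0.35, 0, 0.0695) [-0.14, 0.06, 0.43] [-0.1, -4.1, 0.0]
```

Emit:
{"op": "apply_moves", "data": {"xyz": [[-0.05,0,0.1],[-0.08,0,0.22],[-0.1,0,0.34],[-0.12,0,0.42],[-0.12,0,0.42]], "rotation": [[0,-1,0],[0,-2.1,0],[0,-3.2,0],[0,-4.1,0],[0,-4.1,0]], "claw": [0,0,0,0,0]}}

```text
time_s: 12.85
tcp_pos: [0.5526, 0.1622, 0.0444]
eef_rot: [-3.139, -0.0, -3.092]
force: [-13.2, -1.5, -3.9]
opening: 0.0342
grip_force: 60.9
```

```bash
python3 - <<'E'
from h import *
rel(([77.0,-3.5,0],-.35,0,.0695),([77.0,-3.5,0],-.35,0,.0725),([77.0,-3.5,0],-.35,0,.0755),([77,-3.5,0],-.35,0,.079))
E
```

```text
12.85 [552.6 162.2  44.4] [-3.139 -0.    -3.092] [-13.2  -1.5  -3.9] [-0.12  2.11 -0.01] 34.2 60.9
tip [90.  -4.1 -0.5]
([77.0, -3.5, 0], -0.35, 0, 0.0695) [-0.05, 0.05, -0.05] [-0.1, -0.0, -0.0]
([77.0, -3.5, 0], -0.35, 0, 0.0725) [0.25, 0.05, -0.05] [-0.1, -0.0, -0.0]
([77.0, -3.5, 0], -0.35, 0, 0.0755) [0.55, 0.05, -0.05] [-0.1, -0.0, -0.0]
([77, -3.5, 0], -0.35, 0, 0.079) [0.9, 0.05, -0.05] [-0.1, -0.0, -0.0]
```

Emit:
{"op": "apply_moves", "data": {"xyz": [[0.05,0,-0.04],[0.12,0,-0.04],[0.2,0,-0.04],[0.25,0,-0.04],[0.25,0,-0.04]], "rotation": [[0,0,0],[0,0,0],[0,0,0],[0,0,0],[0,0,0]], "claw": [0,0,0,0,0]}}

```text
time_s: 13.35
tcp_pos: [0.5512, 0.1622, 0.0448]
eef_rot: [-3.14, 0.001, -3.092]
force: [-12.0, -1.0, -4.8]
opening: 0.0344
grip_force: 60.9
```

Emit:
{"op": "apply_moves", "data": {"xyz": [[0.05,0,0],[0.1,0,0],[0.15,0,0],[0.15,0,0]], "rotation": [[0,0,0],[0,0,0],[0,0,0],[0,0,0]], "claw": [0,0,0,0]}}

```text
time_s: 13.75
tcp_pos: [0.5505, 0.1621, 0.0449]
eef_rot: [-3.14, 0.003, -3.092]
force: [-9.8, -1.1, -6.7]
opening: 0.0342
grip_force: 60.8
```

```bash
python3 - <<'E'
from h import *
rel(([77.0,-3.5,0],-.35,0,.079))
E
```

```text
13.75 [550.5 162.1  44.9] [-3.140e+00  3.000e-03 -3.092e+00] [-9.8 -1.1 -6.7] [-0.09  1.86  0.03] 34.2 60.8
tip [87.9 -4.1  0.2]
([77.0, -3.5, 0], -0.35, 0, 0.079) [0.69, 0.05, -0.01] [-0.1, 0.1, -0.0]
```

Emit:
{"op": "apply_moves", "data": {"xyz": [[0,0,0.05],[0,0,0.1],[0,0,0.15],[0,0,0.15]], "rotation": [[0,0,0],[0,0,0],[0,0,0],[0,0,0]], "claw": [0,0,0,0]}}

```text
time_s: 14.15
tcp_pos: [0.5507, 0.1621, 0.0438]
eef_rot: [-3.14, 0.003, -3.092]
force: [-12.3, -1.3, -1.5]
opening: 0.0346
grip_force: 60.9
```

```bash
python3 - <<'E'
from h import *
rel(([77.0,-3.5,0],-.35,0,.079))
E
```

```text
14.15 [550.7 162.1  43.8] [-3.140e+00  3.000e-03 -3.092e+00] [-12.3  -1.3  -1.5] [-0.12  1.88 -0.03] 34.6 60.9
tip [88.1 -4.1 -0.8]
([77.0, -3.5, 0], -0.35, 0, 0.079) [0.71, 0.05, -0.11] [-0.1, 0.2, -0.0]
```

Emit:
{"op": "apply_moves", "data": {"xyz": [[0.05,0,-0.03],[0.1,0,-0.03],[0.15,0,-0.03],[0.2,0,-0.03],[0.2,0,-0.03]], "rotation": [[0,0,0],[0,0,0],[0,0,0],[0,0,0],[0,0,0]], "claw": [0,0,0,0,0]}}

```text
time_s: 14.65
tcp_pos: [0.5504, 0.1622, 0.0442]
eef_rot: [-3.14, 0.007, -3.092]
force: [-8.0, -1.0, -6.4]
opening: 0.0341
grip_force: 60.9
```

```bash
python3 - <<'E'
from h import *
rel(([77.0,-3.5,0],-.35,0,.079))
E
```

```text
14.65 [550.4 162.2  44.2] [-3.14   0.007 -3.092] [-8.  -1.  -6.4] [-0.06  1.42 -0.03] 34.1 60.9
tip [87.7 -4.  -0.2]
([77.0, -3.5, 0], -0.35, 0, 0.079) [0.68, 0.05, -0.08] [-0.1, 0.4, -0.0]
```

```bash
python3 - <<'E'
from h import *
rel(*[([77,-4.0,-.1],y,0,.0723) for y in(-.36,-.9,-1.4,-1.9,-2.4)])
E
```

```text
14.65 [550.4 162.2  44.2] [-3.14   0.007 -3.092] [-8.  -1.  -6.4] [-0.06  1.42 -0.03] 34.1 60.9
tip [87.7 -4.  -0.2]
([77, -4.0, -0.1], -0.36, 0, 0.0723) [0.01, -0.0, -0.06] [-0.1, 0.4, 0.0]
([77, -4.0, -0.1], -0.9, 0, 0.0723) [0.01, 0.07, -0.06] [-0.1, 0.4, 0.5]
([77, -4.0, -0.1], -1.4, 0, 0.0723) [0.01, 0.13, -0.06] [-0.1, 0.4, 1.0]
([77, -4.0, -0.1], -1.9, 0, 0.0723) [0.01, 0.2, -0.06] [-0.1, 0.4, 1.5]
([77, -4.0, -0.1], -2.4, 0, 0.0723) [0.01, 0.26, -0.06] [-0.1, 0.4, 2.0]
```

Emit:
{"op": "apply_moves", "data": {"xyz": [[0,0,-0.05],[0,0.04,-0.05],[0,0.07,-0.05],[0,0.1,-0.05],[0,0.13,-0.05],[0,0.13,-0.05]], "rotation": [[0,0.4,0],[0,0.4,0.3],[0,0.4,0.5],[0,0.4,0.8],[0,0.4,1.0],[0,0.4,1.0]], "claw": [0,0,0,0,0,0]}}

```text
time_s: 15.25
tcp_pos: [0.5492, 0.1634, 0.0447]
eef_rot: [-3.14, -0.003, -3.109]
force: [-10.6, -0.1, -2.8]
opening: 0.0341
grip_force: 60.9
```

```bash
python3 - <<'E'
from h import *
rel(([77,-4.0,-.1],-1.4,0,.0723))
E
```

```text
15.25 [549.2 163.4  44.7] [-3.140e+00 -3.000e-03 -3.109e+00] [-10.6  -0.1  -2.8] [-0.09  1.78 -0.04] 34.1 60.9
tip [86.7 -4.2 -0.5]
([77, -4.0, -0.1], -1.4, 0, 0.0723) [-0.11, 0.01, -0.01] [-0.1, -0.2, 0.0]
```

Emit:
{"op": "apply_moves", "data": {"xyz": [[0.05,0,0],[0.1,0,0],[0.15,0,0],[0.2,0,0],[0.2,0,0]], "rotation": [[0,0,0],[0,0,0],[0,0,0],[0,0,0],[0,0,0]], "claw": [0,0,0,0,0]}}

```text
time_s: 15.75
tcp_pos: [0.5477, 0.1633, 0.0448]
eef_rot: [-3.14, -0.002, -3.109]
force: [-9.6, -0.1, -4.2]
opening: 0.0342
grip_force: 60.9
```

```bash
python3 - <<'E'
from h import *
rel(([77,-4.0,-.1],-1.4,0,.0723))
E
```

```text
15.75 [547.7 163.3  44.8] [-3.140e+00 -2.000e-03 -3.109e+00] [-9.6 -0.1 -4.2] [-0.13  1.66 -0.02] 34.2 60.9
tip [85.2 -4.2 -0.2]
([77, -4.0, -0.1], -1.4, 0, 0.0723) [-0.25, 0.01, -0.0] [-0.1, -0.1, 0.0]
```

Emit:
{"op": "apply_moves", "data": {"xyz": [[0.05,0,0],[0.1,0,0],[0.15,0,0],[0.2,0,0],[0.25,0,0],[0.25,0,0]], "rotation": [[0,0,0],[0,0,0],[0,0,0],[0,0,0],[0,0,0],[0,0,0]], "claw": [0,0,0,0,0,0]}}

```text
time_s: 16.35
tcp_pos: [0.546, 0.1633, 0.045]
eef_rot: [-3.14, 0.0, -3.109]
force: [-8.5, -0.4, -4.9]
opening: 0.0342
grip_force: 60.9
```

```bash
python3 - <<'E'
from h import *
rel(([77,-4.0,-.1],-1.4,0,.0723))
E
```

```text
16.35 [546.  163.3  45. ] [-3.14   0.    -3.109] [-8.5 -0.4 -4.9] [-0.09  1.43 -0.02] 34.2 60.9
tip [83.5 -4.1  0.1]
([77, -4.0, -0.1], -1.4, 0, 0.0723) [-0.42, 0.01, 0.02] [-0.1, 0.0, 0.0]
```

Emit:
{"op": "apply_moves", "data": {"xyz": [[0.05,0,0.02],[0.1,0,0.02],[0.15,0,0.02],[0.2,0,0.02],[0.2,0,0.02]], "rotation": [[0,0,0],[0,0,0],[0,0,0],[0,0,0],[0,0,0]], "claw": [0,0,0,0,0]}}

```text
time_s: 16.85
tcp_pos: [0.5447, 0.1633, 0.0449]
eef_rot: [-3.14, 0.001, -3.109]
force: [-7.8, -0.0, -4.8]
opening: 0.0344
grip_force: 60.9
```

Emit:
{"op": "apply_moves", "data": {"xyz": [[0.05,0,0],[0.1,0,0],[0.15,0,0],[0.15,0,0]], "rotation": [[0,0,0],[0,0,0],[0,0,0],[0,0,0]], "claw": [0,0,0,0]}}

```text
time_s: 17.25
tcp_pos: [0.5444, 0.1633, 0.045]
eef_rot: [-3.14, 0.004, -3.109]
force: [-6.0, -0.8, -6.8]
opening: 0.0342
grip_force: 60.8
```

```bash
python3 - <<'E'
from h import *
rel(([77,-4.0,-.1],-1.4,0,.0723))
E
```

```text
17.25 [544.4 163.3  45. ] [-3.14   0.004 -3.109] [-6.  -0.8 -6.8] [-0.07  0.99 -0.02] 34.2 60.8
tip [81.8 -4.   0.4]
([77, -4.0, -0.1], -1.4, 0, 0.0723) [-0.59, -0.0, 0.02] [-0.1, 0.2, 0.0]
```

Emit:
{"op": "apply_moves", "data": {"xyz": [[0.05,0,0.03],[0.1,0,0.06],[0.15,0,0.1],[0.15,0,0.1]], "rotation": [[0,0,0],[0,0.1,0],[0,0.2,0],[0,0.2,0]], "claw": [0,0,0,0]}}

```text
time_s: 17.65
tcp_pos: [0.5444, 0.1633, 0.0448]
eef_rot: [-3.14, 0.003, -3.109]
force: [-5.1, 0.6, -3.8]
opening: 0.0344
grip_force: 60.9
```

```bash
python3 - <<'E'
from h import *
rel(([77,-4.0,-.1],-1.4,0,.0723))
s=cam("side"); t=cam("top"); o=np.zeros((600,800,3),np.uint8)
for c,y in((s,0),(t,300)):
    m=proj(c,[G+TF.apply([-.0,0,0])])[0].astype(int); x0,y0=m[0]-67,m[1]-25
    o[y:y+300]=cv2.resize(c[0][y0:y0+50,x0:x0+133],(800,300),interpolation=cv2.INTER_CUBIC)
cv2.imwrite("pics/h5.png",o)
E
```

```text
17.65 [544.4 163.3  44.8] [-3.140e+00  3.000e-03 -3.109e+00] [-5.1  0.6 -3.8] [-0.2   0.95 -0.04] 34.4 60.9
tip [81.8 -4.   0.2]
([77, -4.0, -0.1], -1.4, 0, 0.0723) [-0.59, -0.0, 0.0] [-0.1, 0.2, 0.0]
```

View pics/h5.png

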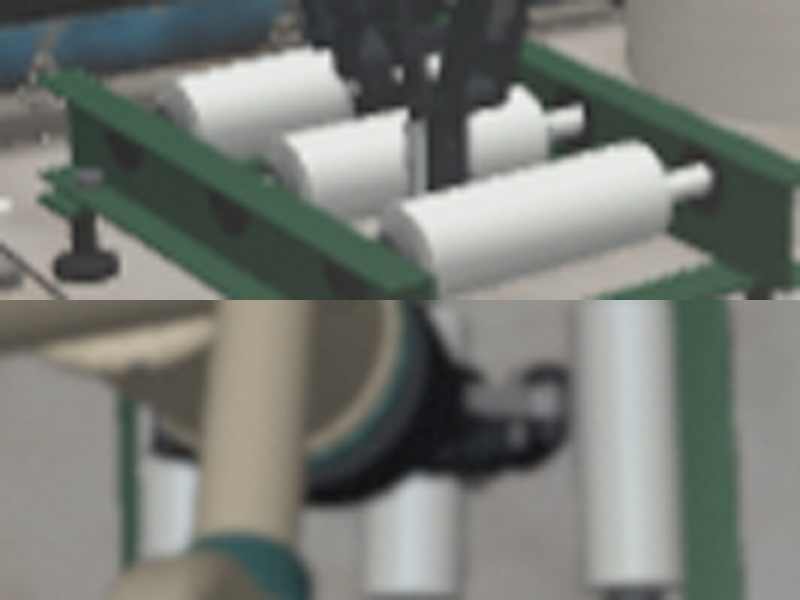

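Emit:
{"op": "apply_moves", "data": {"xyz": [[0.1,0,0],[0.2,0,0],[0.3,0,0],[0.3,0,0]], "rotation": [[0,0,0],[0,0,0],[0,0,0],[0,0,0]], "claw": [0,0,0,0]}}

```text
time_s: 18.15
tcp_pos: [0.5443, 0.1635, 0.0455]
eef_rot: [-3.141, 0.01, -3.109]
force: [0.6, -1.1, -8.3]
opening: 0.034
grip_force: 60.6
```

```bash
python3 - <<'E'
from h import *
rel(([77,-4.0,-.1],-1.4,0,.0723))
E
```

```text
18.15 [544.3 163.5  45.5] [-3.141  0.01  -3.109] [ 0.6 -1.1 -8.3] [-0.35  0.06  0.07] 34.0 60.6
tip [81.6 -3.8  1.4]
([77, -4.0, -0.1], -1.4, 0, 0.0723) [-0.59, -0.02, 0.08] [-0.0, 0.6, 0.1]
```

Emit:
{"op": "apply_moves", "data": {"xyz": [[0,0,0.05],[0,0,0.1],[0,0,0.1]], "rotation": [[0,0.3,0],[0,0.6,0],[0,0.6,0]], "claw": [0,0,0]}}

```text
time_s: 18.45
tcp_pos: [0.5442, 0.1635, 0.0453]
eef_rot: [-3.141, -0.001, -3.109]
force: [0.2, -3.0, -0.1]
opening: 0.0345
grip_force: 61.3
```

```bash
python3 - <<'E'
from h import *
rel(([77,-4.0,-.1],-1.4,0,.0723))
E
```

```text
18.45 [544.2 163.5  45.3] [-3.141e+00 -1.000e-03 -3.109e+00] [ 0.2 -3.  -0.1] [-0.55  0.03  0.05] 34.5 61.3
tip [81.6 -3.8  0.3]
([77, -4.0, -0.1], -1.4, 0, 0.0723) [-0.61, -0.02, 0.05] [-0.0, -0.1, 0.0]
```

Emit:
{"op": "apply_moves", "data": {"xyz": [[0,-0.06,0],[0,-0.06,0],[0,-0.06,0],[0,-0.06,0],[0,-0.06,0],[0,-0.06,0],[0,-0.06,0],[0,-0.06,0]], "rotation": [[0,0,0],[0,0,0],[0,0,0],[0,0,0],[0,0,0],[0,0,0],[0,0,0],[0,0,0]], "claw": [0,0.42,0.45,0.48,0.52,0.56,0.6,0.6]}}

```text
time_s: 19.25
tcp_pos: [0.5429, 0.1631, 0.0444]
eef_rot: [-3.141, -0.004, -3.109]
force: [0.6, 0.2, -0.2]
opening: 0.0511
grip_force: 0.0
```

Emit:
{"op": "apply_moves", "data": {"xyz": [[0,0,0],[0,0,0],[0,0,0]], "rotation": [[0,0,0],[0,0,0],[0,0,0]], "claw": [0.6,0.6,0.6]}}

```text
time_s: 19.55
tcp_pos: [0.543, 0.163, 0.0444]
eef_rot: [-3.141, -0.003, -3.109]
force: [-1.0, -0.7, -0.7]
opening: 0.0512
grip_force: 0.0
```

Emit:
{"op": "apply_moves", "data": {"xyz": [[0,0,-1],[0,0,-2.5],[0,0,-4.5],[0,0,-7],[0,0,-11],[0,0,-15],[10,0,-16],[20,0,-16],[20,0,-16],[20,0,-16]], "rotation": [[0,0,0],[0,0,0],[0,0,0],[0,0,0],[0,0,0],[0,0,0],[0,0,0],[0,0,0],[0,0,0],[0,0,0]], "claw": [0.6,0.6,0.6,0.6,0.6,0.6,0.6,0.6,0.6,0.6]}}

```text
time_s: 20.55
tcp_pos: [0.342, 0.1565, 0.2057]
eef_rot: [-3.141, -0.003, -3.11]
force: [-0.3, 0.7, -0.4]
opening: 0.0512
grip_force: 0.0
```

Emit:
{"op": "apply_moves", "data": {"xyz": [[2,0,-2],[2,0,-2],[2,0,-2]], "rotation": [[0,0,0],[0,0,0],[0,0,0]], "claw": [0.6,0.6,0.6]}}

```text
time_s: 20.85
tcp_pos: [0.325, 0.1563, 0.2263]
eef_rot: [3.141, 0.001, -3.109]
force: [0.0, 0.8, -0.8]
opening: 0.0515
grip_force: 0.0
```

```bash
python3 - <<'E'
from h import *
st()
s=cam("side"); t=cam("top"); o=np.zeros((600,800,3),np.uint8)
for c,y in((s,0),(t,300)):
    m=proj(c,[G])[0].astype(int); x0,y0=m[0]-67,m[1]-25
    if y: a=cv2.resize(c[0][m[1]-50:m[1]+50,x0:x0+133],(400,300),interpolation=cv2.INTER_CUBIC); o[300:600,:400]=a
    else: o[:300]=cv2.resize(c[0][y0:y0+50,x0:x0+133],(800,300),interpolation=cv2.INTER_CUBIC)
cv2.imwrite("pics/h6.png",o)
E
```

```text
20.85 [325.  156.3 226.3] [ 3.141e+00  1.000e-03 -3.109e+00] [ 0.   0.8 -0.8] [-0.02 -0.01 -0.02] 51.5 0.0
```

View pics/h6.png

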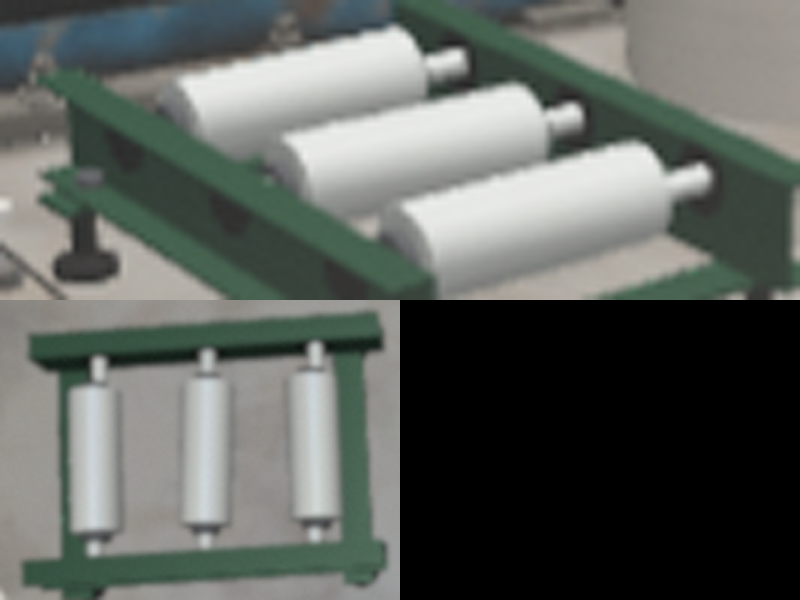

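The loose roller lies level between the rails, in line with its neighbours. In the top view its near pin is at about (205,540) and its far pin at about (207,358).

```bash
python3 -c "
from bench import manip
print(manip.close_job())"
```

```text
the job is handed in; nothing more can be done
None
```

The roller is back in the middle place: nose in the far cup, stub bottomed in the near cup. The spring was let out under control and the gripper released and moved clear. The job was handed in at about 21 s; the highest push I read was about 13 N.

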